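# Stack the coin counter's parts on the wash spindle

### The job

Throw the toggle clamp fully open and leave it open, then take the large bronze wheel out from under it and thread it, hub up, onto the upright spindle so that it lies on the stand's foot. On top of it stack the steel spacer ring, then the small bronze wheel with its hub up, and last the beige knob as a cap with its open end down, each threaded on the spindle and resting flat on the part below. Do not tip over or push away the two glass vacuum tubes standing on the bench.

Things in the scene. Friction and masses are not known exactly. Their poses are not given: they have to be found in the camera images.
- wheel_c (a point): Large bronze counter wheel, clamped in the grey fixture at the start: toothed disc 66 mm over the teeth, 8 mm thick, with a hub 34 mm in diameter rising 12 mm above the disc (20 mm high in all); a 22 mm bore runs right through; about 0.16 kg. The point is on the axis, half-way up (10 mm above its underside); z up along the axis, towards the hub end.
- spacer_c (a point): Steel spacer ring, 34 mm outside diameter, bore 22 mm, 16 mm high, lying flat on the bench; about 0.06 kg. The point is on the axis, half-way up (8 mm above its underside); z up along the axis.
- pinion_c (a point): Small bronze wheel: a toothed disc 48 mm over the teeth and 8 mm thick, with a hub 30 mm in diameter rising 10 mm above the disc (18 mm high in all), bore 22 mm right through, lying hub up on the bench; about 0.09 kg. The point is on the axis, half-way up (9 mm above its underside); z up along the axis, towards the hub end.
- knob_c (a point): Beige plastic knob, fluted cylinder 37 mm over the flutes, 26 mm high, with a black pointer mark on its closed top; its underside has a blind bore of 22 mm, 14 mm deep; standing open end down on the bench; about 0.04 kg. The point is on the axis, half-way up (13 mm above its underside); z up along the axis, towards the closed end.
- post_foot (a point): The wash stand, fixed to the bench: a round dark steel foot 84 mm in diameter and 8 mm high with an upright steel spindle 10 mm in diameter in its middle, rising 62 mm above the foot (the last 8 mm tapered to a 3 mm tip). The point is on the spindle's axis at the top face of the foot; z up.
- nest (a point): Clamping fixture, fixed to the bench: grey plate 76 mm wide, 10 mm thick, from 40 mm behind (-x) to 135 mm ahead (+x) of this point, which is on its top face under the clamped wheel's centre (a 10 mm pin, 6 mm high, loosely locates the bore). z up, x level towards the clamp. Clamp hinge axis: along y, 80 mm ahead (+x), 40 mm above the point, between two cheeks 33 mm wide over all, 52 mm high.
- clamp (a joint): Clamp lever angle, rad: 0 clamped, 2.0 fully open (stop). One piece: a handle with a heavy grip, and a level arm whose 26 mm rubber foot rests on the wheel's hub. The handle leans 0.45 towards the wheel when clamped; thrown over away from it (nest +x) it swings the arm up. Past about 0.6 it falls open by its weight and stays, arm past upright above the hinge (to 145 mm), handle level. 1 to 2 N.
- handle_end (a point): The end of the clamp's red handle: the tip of a round grip, 17 mm in diameter, 57 mm long. The point lies on the handle's centre line at its end, 90 mm from the hinge axis; as clamped about 131 mm above the bench and 41 mm ahead (+x) of the nest point.
- tube_a_c (a point): Glass vacuum tube standing upright on its black base, 30 mm in diameter, 72 mm high: a bystander, not to be disturbed. The point is on its axis, half-way up.
- tube_b_c (a point): The second glass vacuum tube, same as the first, on the other side of the bench: a bystander, not to be disturbed. The point is on its axis, half-way up.
Mind the look-alikes: they are no part of the job. Leave any green or turquoise look-alike of the part that bears nest alone. What is shaped like the part that bears spacer_c but yellow is not meant.

How it is judged:
On the way, in this order (a step that is already met when the one before it is completed fails the run):
1. the clamp is thrown fully open while the wheel still lies in its nest (value of joint clamp above 1.6 rad and distance between wheel_c and nest below 0.025 m), for 0.2 s.
2. the large wheel lies on the foot of the spindle stand, released (horizontal distance between wheel_c and post_foot below 0.009 m and z of wheel_c in the frame of post_foot between 0.006 and 0.014 m and angle between wheel_c's own z axis and vertical below 0.15 rad and linear speed of wheel below 0.02 m/s and contact force between the fingers and wheel below 0.05 N), for 0.2 s.
3. the spacer lies on the wheel, round the spindle, released (horizontal distance between spacer_c and post_foot below 0.009 m and z of spacer_c in the frame of post_foot between 0.024 and 0.032 m and angle between spacer_c's own z axis and vertical below 0.15 rad and linear speed of spacer below 0.02 m/s and contact force between the fingers and spacer below 0.05 N), for 0.2 s.
4. the small wheel lies on the spacer, hub up, released (horizontal distance between pinion_c and post_foot below 0.009 m and z of pinion_c in the frame of post_foot between 0.041 and 0.049 m and angle between pinion_c's own z axis and vertical below 0.15 rad and linear speed of pinion below 0.02 m/s and contact force between the fingers and pinion below 0.05 N), for 0.2 s.
5. the knob caps the stack, released (horizontal distance between knob_c and post_foot below 0.009 m and z of knob_c in the frame of post_foot between 0.063 and 0.071 m and angle between knob_c's own z axis and vertical below 0.15 rad and linear speed of knob below 0.02 m/s and contact force between the fingers and knob below 0.05 N), for 0.2 s.
At the end, for the whole second after the job is handed in: The clamp stands open (beyond 1.6 rad) and the large wheel, the spacer, the small wheel and the knob, from the bottom up, are stacked on the spindle: each within 9 mm of its axis, within 4 mm of its resting height on the part below, upright within 0.15 rad, released and at rest (value of joint clamp above 1.6 rad and horizontal distance between each of wheel_c, spacer_c, pinion_c, knob_c and post_foot below 0.009 m and z of wheel_c in the frame of post_foot between 0.006 and 0.014 m and angle between each of wheel_c, spacer_c, pinion_c, knob_c's own z axis and vertical below 0.15 rad and linear speed of each of wheel, spacer, pinion, knob below 0.02 m/s and z of spacer_c in the frame of post_foot between 0.024 and 0.032 m and z of pinion_c in the frame of post_foot between 0.041 and 0.049 m and z of knob_c in the frame of post_foot between 0.063 and 0.071 m); the robot touches nothing.
It fails at once if a glass tube is tipped or pushed away (tilted over 0.5 rad or moved over 30 mm) (angle between any of tube_a_c, tube_b_c's own z axis and vertical above 0.5 rad or distance of any of tube_a_c, tube_b_c from where it was at the start of the episode above 0.03 m).
It also fails if it takes over 123 s, if anything falls off the work surface, if the arm or the gripper's body presses on something with over 40 N, if the wrist force passes 120 N, or if a joint passes its speed limit or range.

### The arm

A 6-joint arm with a two-finger parallel gripper is mounted at the origin on the work surface. World frame = base frame: x ahead of the robot, y to its left, z up, the work surface at z = 0. Lengths are in m, angles in rad, forces in N, time in s.
With the tool pointing down it reaches from about 0.25 to 0.775 m from the base axis. Payload 8.9 kg.
Tool frame: the origin (TCP) lies midway between the tips of the shut fingers; the grasp point (between the pads) lies tcp_to_grasp behind it (tcp_to_grasp is the distance from the TCP to the grasp point, in m); z points along the fingers, y is the line along which they close (so a half turn about z gives the same grasp; the last joint's range is limited). The gripper opens to 85 mm and grips with 20 to 120 N. Pads are 22 mm wide; open, the fingers measure 114 mm over their backs; the gripper's body (76 mm by 85 mm) begins 54 mm behind the grasp point. The pads swing forward as they close: fully open they stand 13 mm farther back than shut.
Start: joints at [-1.297, 0.291, -0.153, 1.127, 0, 1.431], TCP at [0.211, -0.481, 0.231] pointing down, gripper open.
Joint ranges: [-2.52, 2.52], [-0.91, 1.74], [-1.3, 1.37], [-1.96, 2.02], [-1.52, 1.47], [-3.14, 3.14]. Speed limits (rad/s): [2.22, 2.22, 2.79, 3.14, 3.14, 3.14].

### API

Orientations are given as a unit quaternion [w, x, y, z].
In Python, from workcell import get_state, read_camera, finish_job, regions_of, place_of, tcp_to_grasp gives the robot as it stands.
- The arm moves only by the tool arm_command, never from a script. Its arguments are lists of equal length, an entry for each row: "jaw": the opening, from 0 (shut) to 1 (fully open); "offset": the shift along the tool's x, y, z scaled (see below), a list of three; "rot": the turn, a rotation vector about the tool's x, y, z scaled (see below), a list of three. A call has 1 to 8 rows; each row is the pose to reach, as a shift and turn from the pose commanded when the call began, along the tool's axes at that moment, turning the shorter way round; what a row does not reach only later rows make up. The controller multiplies each number of a shift by 100 mm and each number of a turn by 180 degrees. A row lasts 1/10 s, in which the tool goes at most 50 mm and 8.59 degrees, less where a joint would pass 70% of its speed; a pose out of reach is approached as far as the arm can. A call with a number of a shift or a turn outside -1 to 1 is refused whole. A call with a gripper value outside its range is refused whole. The fingers move at their own pace and stop on an object; "newtons" is the grip in N (left out, the last holds). Time passes only in rows, so rows that repeat a pose let the fingers close. It gives the time, the measured TCP pose, the force, the opening and the grip force at its end, in the units of the state.
- get_state(): the state, without advancing time (a new reading comes with each control period).
- read_camera(name): name is "scene" or "top" or "wrist"; returns a dict with "frame" (384x512x3 uint8, red, green, blue), "camera_matrix" (3x3 intrinsics, pixels), "dist" ([k1, k2, p1, p2, k3] as OpenCV has them; the pictures are not rectified), "pose" (4x4, takes a point from camera to world coordinates); the wrist camera has in their place "hand_eye" (4x4, takes a point from camera to tool coordinates, whose origin is the TCP and whose axes are the flange's). Camera axes: x right, y down, z forward; pixel columns grow to the right and rows downward; lengths in m; the calibration is good to about 2 mm. A picture is of the moment at which its call begins: read the wrist's pose just before it. There is no depth.
- finish_job(): hands the job in; it is judged then, once.
Trained networks look in a picture, given as the dict that the camera call returned (one of the last four; its "shot" number tells which), for a name from the list of things; names that differ only in an ending like _2 or _b are one class to them, and where a whole thing is asked for, a point or a joint stands for the part that bears it (a point fixed in the world has none). Each returns a list of dicts, best first, with "p" (0 to 1); they miss things now and then, are a little off and sometimes report something else, mostly with a low value. They report only what shows in the picture. A call takes as long as a camera call. They do not tell look-alikes from the thing itself.
- regions_of(picture, target): "mask" (384x512 bool, what is visible of it) and "xy" ([column, row] in pixels, amid what is visible of it).
- place_of(picture, target): "xy" ([column, row] in pixels: a listed point, or the origin of a listed thing).
The state is a dict: "time_s": time; "joint_positions": joint angles; "joint_vel": joint speeds; "tau": joint torques, N m; "eef_pos": TCP position; "eef_rot": TCP orientation; "contact_force": force on the tool from outside, world axes, zero at the start; "wrist_torque": the same for the moment, N m; "grip_width": opening from 0.0 (shut) to 1.0 (fully open); "grasp_force": force on a finger pad.
Only numpy, scipy, OpenCV 4.12 (cv2) and the standard library are available. Lean on these libraries where they do the work, as an engineer would, in place of code of your own. Each camera call takes 0.05 s, during which the arm holds its last target. There are 200 camera calls.

## Working session

There is one attempt and no reset: what is moved stays moved. The work goes in short steps, Python scripts to look and compute and a tool call to move; the robot and the scene stay as the last step left them, time stands still between calls to the robot, and variables do not carry over. Pictures are saved under pics/ and viewed, at most 14 in all, crops included, and the job is handed in when it is done.

Besides the shell and the picture viewer there is one more tool, called after ">>>" as name(argument=value, ...), one argument or row to a line, values as JSON. arm_command: Moves the arm, as the interface text tells. Shifts and turns lie within -1 to 1; 1 stands for 100 mm of shift or 180 degrees of turn. Its arguments: {"type":"object","properties":{"jaw":{"type":"array"},"offset":{"type":"array"},"rot":{"type":"array"},"newtons":{"type":"number"}},"required":["jaw","offset","rot"]}

```bash
mkdir -p pics
cat > h.py <<'E'
import numpy as np, cv2
from workcell import *
from scipy.spatial.transform import Rotation as R
def tool():
    s=get_state(); T=np.eye(4); w,x,y,z=s['eef_rot']; T[:3,:3]=R.from_quat([x,y,z,w]).as_matrix(); T[:3,3]=s['eef_pos']; return T
def cam(n):
    T=tool(); p=read_camera(n); p['T']=T@np.array(p['hand_eye']) if n=='wrist' else np.array(p['pose']); return p
def ray(p,xy):
    u=cv2.undistortPoints(np.array([[xy]],float),np.array(p['camera_matrix']),np.array(p['dist']))[0,0]
    d=p['T'][:3,:3]@[u[0],u[1],1]; return p['T'][:3,3],d
def at(p,xy,z):
    o,d=ray(p,xy); return o+d*(z-o[2])/d[2]
def proj(p,X):
    Ti=np.linalg.inv(p['T']); r=cv2.Rodrigues(Ti[:3,:3])[0]
    return cv2.projectPoints(np.array([X],float),r,Ti[:3,3],np.array(p['camera_matrix']),np.array(p['dist']))[0].reshape(-1,2)
def save(p,f,box=None,k=1.5):
    im=p['frame'][:,:,::-1]
    if box: im=im[box[1]:box[3],box[0]:box[2]]
    cv2.imwrite('pics/'+f,cv2.resize(im,None,fx=k,fy=k,interpolation=cv2.INTER_CUBIC))
E
python3 - <<'E'
from h import *
np.set_printoptions(precision=4,suppress=True)
print(tcp_to_grasp, get_state())
Z=dict(wheel_c=.02,spacer_c=.008,pinion_c=.009,knob_c=.013,post_foot=.008,nest=.01,handle_end=.131,tube_a_c=.036)
for n in('top','scene'):
    p=cam(n); save(p,n+'.png'); print(n,p['T'][:3,3])
    for k,z in Z.items():
        for r in place_of(p,k)[:4]:
            print(k,round(r['p'],2),np.round(r['xy'],1),at(p,r['xy'],z)[:2])
E
```

```text
0.0187 {'time_s': 0.0, 'joint_positions': array([-1.2973,  0.2913, -0.1541,  1.1267, -0.    ,  1.4315]), 'joint_vel': array([-0.0006,  0.0007, -0.0008, -0.0008, -0.0003,  0.0022]), 'tau': array([ -0.001 , -53.7141,  33.1369,   0.0158,  -0.0005,  -0.    ]), 'eef_pos': array([ 0.2105, -0.4805,  0.2307]), 'eef_rot': array([-0.0006,  0.9788,  0.2049, -0.    ]), 'contact_force': array([-0.6505,  1.0069,  0.1986]), 'wrist_torque': array([ 0.0378, -0.0511, -0.0417]), 'grasp_force': 0.0, 'grip_width': 1.002807872513178}
top [0.3369 0.0048 1.449 ]
wheel_c 0.62 [340.  188.7] [ 0.4478 -0.2499]
spacer_c 0.44 [269.6 205.5] [ 0.3921 -0.0391]
spacer_c 0.4 [265.8 182.2] [ 0.4626 -0.0259]
pinion_c 0.73 [247.  109.7] [0.685  0.0375]
knob_c 0.53 [265.4 149.2] [ 0.563  -0.0221]
post_foot 0.77 [182.8 173.6] [0.4822 0.2279]
nest 0.88 [389.5 154.6] [ 0.5574 -0.403 ]
nest 0.83 [336.9 189.1] [ 0.4471 -0.2423]
handle_end 0.66 [347.2 169.6] [ 0.4932 -0.2496]
handle_end 0.62 [351.1 257.2] [ 0.2505 -0.2638]
handle_end 0.61 [402.7 131.4] [ 0.6061 -0.4064]
tube_a_c 0.51 [121.7 183.7] [0.4443 0.4068]
scene [ 1.407  -0.2285  0.743 ]
wheel_c 0.62 [155.  222.7] [ 0.4561 -0.2424]
spacer_c 0.71 [232.9 199.1] [ 0.3911 -0.0376]
spacer_c 0.58 [239.4 216.1] [ 0.4668 -0.037 ]
pinion_c 0.81 [296.  270.4] [0.6867 0.0392]
knob_c 0.78 [259.6 239.2] [ 0.5712 -0.012 ]
post_foot 0.88 [335.9 205.9] [0.4874 0.2122]
nest 0.82 [141.4 171.5] [ 0.1956 -0.2617]
nest 0.76 [153.2 225.1] [ 0.4513 -0.2475]
nest 0.71 [ 80.7 269.5] [ 0.5666 -0.409 ]
handle_end 0.88 [ 61.6 236.6] [ 0.5999 -0.4193]
handle_end 0.87 [148.4 193. ] [ 0.4908 -0.2462]
handle_end 0.78 [133.8 144.7] [ 0.2576 -0.268 ]
tube_a_c 0.53 [395.2 183.1] [0.4668 0.385 ]
```

View pics/top.png

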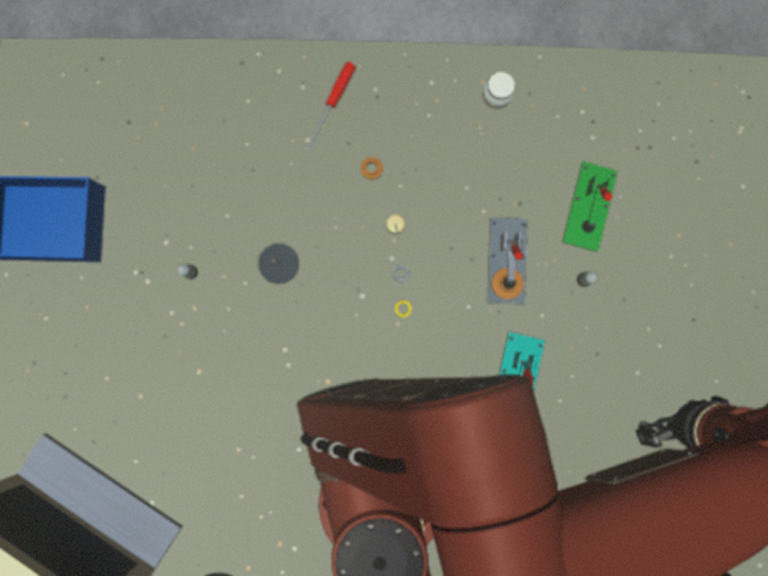

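View pics/scene.png

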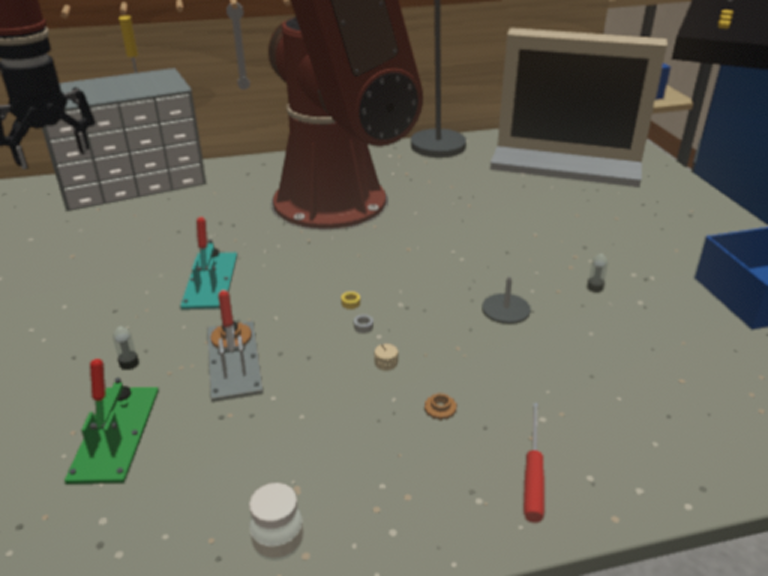

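Target things: the grey nest is at top px (337,189). The turquoise one at about (346,240) and the green one at about (392,137) are look-alikes. The steel spacer is the grey ring at (266,182), and the yellow ring at (269,205) is not meant. I'm moving the arm above the nest for a close look.

>>> arm_command(
  jaw=[0,0,0],
  offset=[
    [0.5,-0.21,0],
    [1,-0.43,0],
    [1,-0.43,0],
  ],
  rot=[
    [0,0,0],
    [0,0,0],
    [0,0,0],
  ],
)

```text
time_s: 1.2
eef_pos: [0.2871, -0.3981, 0.2314]
eef_rot: [-0.001, 0.978, 0.206, 0.0]
contact_force: [0.4, 0.4, -0.3]
grip_width: 0.519
grasp_force: 0.0
```

>>> arm_command(
  jaw=[0,0,0],
  offset=[
    [0.45,-0.21,0],
    [0.9,-0.43,0],
    [0.9,-0.43,0],
  ],
  rot=[
    [0,0,0],
    [0,0,0],
    [0,0,0],
  ],
)

```text
time_s: 1.5
eef_pos: [0.3528, -0.3221, 0.2315]
eef_rot: [-0.0, 0.978, 0.208, 0.001]
contact_force: [-0.7, -0.4, 0.9]
grip_width: 0.005
grasp_force: 0.0
```

>>> arm_command(
  jaw=[0,0,0,0],
  offset=[
    [0.3,-0.2,0],
    [0.6,-0.4,0],
    [0.6,-0.4,0],
    [0.6,-0.4,0],
  ],
  rot=[
    [0,0,0.044],
    [0,0,0.088],
    [0,0,0.131],
    [0,0,0.131],
  ],
)

```text
time_s: 1.9
eef_pos: [0.3893, -0.2651, 0.2314]
eef_rot: [0.0, 1.0, 0.0, -0.0]
contact_force: [0.1, 0.1, 0.5]
grip_width: -0.001
grasp_force: 0.0
```

```bash
cat >> h.py <<'E'
def go(x,y,z,yaw_deg):
    T=tool(); D=T[:3,:3].T@(np.array([x,y,z])-T[:3,3])*10
    c,s=np.cos(np.radians(yaw_deg)),np.sin(np.radians(yaw_deg))
    G=np.array([[c,s,0],[s,-c,0],[0,0,-1]])
    r=R.from_matrix(T[:3,:3].T@G).as_rotvec()/np.pi
    print('offset',D.round(3),'rot',r.round(4))
np.set_printoptions(precision=4,suppress=True)
E
python3 - <<'E'
from h import *
s=get_state(); print(s['eef_pos'],s['eef_rot'],s['joint_positions'],s['time_s'])
p=cam('wrist'); save(p,'w1.png'); print(np.array(p['hand_eye']))
for k,z in dict(wheel_c=.02,nest=.01,handle_end=.131,tube_b_c=.036).items():
    for r in place_of(p,k)[:3]: print(k,round(r['p'],2),np.round(r['xy'],1),at(p,r['xy'],z)[:2])
E
```

```text
[ 0.3893 -0.2651  0.2314] [ 0.0003  1.      0.0004 -0.    ] [-0.7529  0.188  -0.2892  1.0933 -0.0004  2.3878] 1.9
[[-0.     -0.9535 -0.3012  0.0771]
 [ 1.      0.0001 -0.0003 -0.0004]
 [ 0.0004 -0.3012  0.9535 -0.142 ]
 [ 0.      0.      0.      1.    ]]
wheel_c 0.92 [232.9 121. ] [ 0.4485 -0.2424]
nest 0.84 [371.6  16.9] [ 0.5657 -0.4023]
nest 0.58 [235.8 122.3] [ 0.4464 -0.2454]
handle_end 0.93 [226.9  76.4] [ 0.4888 -0.2452]
handle_end 0.56 [253.2 320. ] [ 0.2525 -0.2668]
tube_b_c 0.74 [374.3 108.8] [ 0.4638 -0.4059]
```

View pics/w1.png

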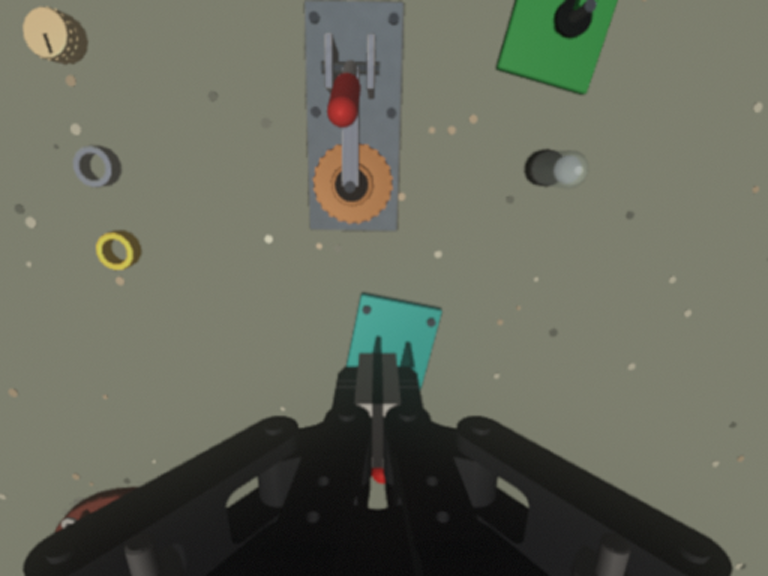

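Grey clamp: handle tip at wrist px (228,73), wheel under it at (234,122), nest axis close to world +x, green and turquoise ones stay clear. I'm descending behind the handle with shut fingers and pushing in +x.

>>> arm_command(
  jaw=[0,0,0],
  offset=[
    [0.3,-0.1,0.3],
    [0.6,-0.2,0.6],
    [0.6,-0.2,0.6],
  ],
  rot=[
    [0,0,0],
    [0,0,0],
    [0,0,0],
  ],
)

```text
time_s: 2.45
eef_pos: [0.4495, -0.2437, 0.1678]
eef_rot: [-0.002, 1.0, 0.002, -0.002]
contact_force: [-0.2, -0.7, -0.2]
grip_width: 0.001
grasp_force: 0.0
```

>>> arm_command(
  jaw=[0,0,0,0,0,0,0],
  offset=[
    [0,0,0.4],
    [0,0,0.62],
    [0.15,0,0.62],
    [0.3,0,0.62],
    [0.5,0,0.62],
    [0.65,0,0.62],
    [0.8,0,0.62],
  ],
  rot=[
    [0,0,0],
    [0,0,0],
    [0,0,0],
    [0,0,0],
    [0,0,0],
    [0,0,0],
    [0,0,0],
  ],
)

```text
time_s: 3.15
eef_pos: [0.5288, -0.2461, 0.1099]
eef_rot: [0.0, 1.0, 0.001, -0.0]
contact_force: [-0.7, 0.3, -1.0]
grip_width: 0.002
grasp_force: 0.6
```

>>> arm_command(
  jaw=[0,0,0,0],
  offset=[
    [0.05,0,-0.4],
    [0.05,0,-0.9],
    [-0.2,0,-1],
    [-0.6,0,-1],
  ],
  rot=[
    [0,0,0],
    [0,0,0],
    [0,0,0],
    [0,0,0],
  ],
)

```text
time_s: 3.55
eef_pos: [0.4705, -0.247, 0.2122]
eef_rot: [0.002, 1.0, 0.002, 0.002]
contact_force: [0.1, -1.4, -0.7]
grip_width: -0.006
grasp_force: 0.0
```

>>> arm_command(
  jaw=[1,1,1,1],
  offset=[
    [-0.5,0,-0.1],
    [-0.8,0,-0.1],
    [-0.8,0,-0.1],
    [-0.8,0,-0.1],
  ],
  rot=[
    [0,0,0],
    [0,0,0],
    [0,0,0],
    [0,0,0],
  ],
)

```text
time_s: 3.95
eef_pos: [0.3888, -0.2461, 0.2202]
eef_rot: [0.001, 1.0, 0.0, 0.001]
contact_force: [-0.6, -0.1, -0.2]
grip_width: 0.681
grasp_force: 0.0
```

Run:
```python
from h import *
s=get_state(); print(s['eef_pos'],s['eef_rot'],s['time_s'])
p=cam('wrist'); save(p,'w2.png')
for k,z in dict(wheel_c=.02,nest=.01,handle_end=.05).items():
    for r in place_of(p,k)[:3]: print(k,round(r['p'],2),np.round(r['xy'],1),at(p,r['xy'],z)[:2])
```

```text
[ 0.3888 -0.2461  0.2202] [0.0006 1.     0.0001 0.0007] 3.95
wheel_c 0.92 [247.4 124.1] [ 0.4452 -0.2413]
nest 0.91 [260.7 289.6] [ 0.2104 -0.2596]
nest 0.76 [251.8 122. ] [ 0.4471 -0.2465]
nest 0.66 [390.2  15.1] [ 0.5648 -0.4004]
handle_end 0.65 [270.8 329.7] [ 0.1742 -0.2726]
handle_end 0.54 [46.  20.4] [ 0.5511 -0.0399]
```

View pics/w2.png

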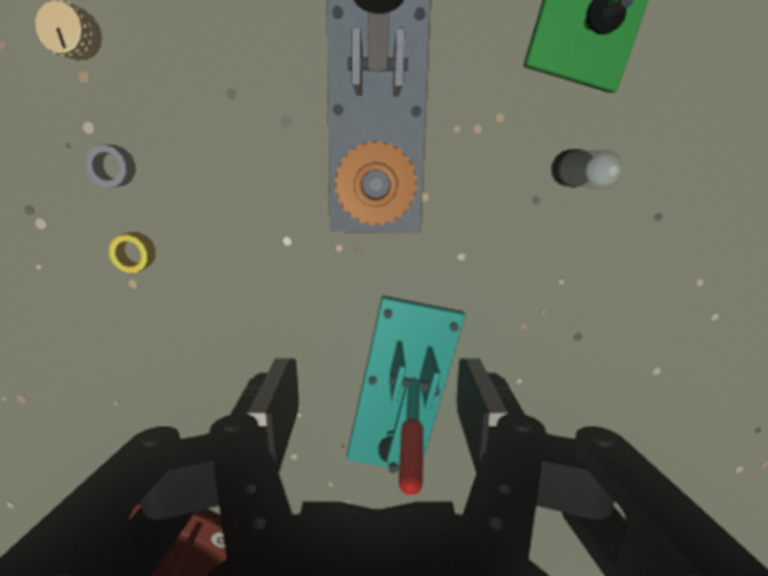

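The clamp is fully open: its arm stands up at the top of the picture and the wheel at px (250,122) is free on its pin. I'll turn the tool by 90° so the wrist camera stays clear of the raised arm, then grip the hub.

>>> arm_command(
  jaw=[0.62,0.62,0.62,0.62,0.62,0.62,0.62,0.62],
  offset=[
    [0.2,-0.02,0],
    [0.4,-0.02,0],
    [0.58,-0.02,0],
    [0.58,-0.02,0],
    [0.58,-0.02,0],
    [0.58,-0.02,0],
    [0.58,-0.02,0],
    [0.58,-0.02,0],
  ],
  rot=[
    [0,0,-0.047],
    [0,0,-0.094],
    [0,0,-0.141],
    [0,0,-0.188],
    [0,0,-0.235],
    [0,0,-0.282],
    [0,0,-0.329],
    [0,0,-0.376],
  ],
)

```text
time_s: 4.95
eef_pos: [0.4477, -0.2429, 0.2189]
eef_rot: [-0.0, 0.828, 0.56, -0.0]
contact_force: [-0.3, -0.1, -1.1]
grip_width: 0.618
grasp_force: 0.0
```

>>> arm_command(
  jaw=[0.62,0.62,0.62,0.62],
  offset=[
    [0,0,0.3],
    [0,0,0.6],
    [0,0,0.9],
    [0,0,0.9],
  ],
  rot=[
    [0,0,-0.047],
    [0,0,-0.094],
    [0,0,-0.124],
    [0,0,-0.124],
  ],
)

```text
time_s: 5.35
eef_pos: [0.4454, -0.2413, 0.1258]
eef_rot: [-0.003, 0.706, 0.708, -0.0]
contact_force: [-0.8, 0.8, -0.4]
grip_width: 0.619
grasp_force: 0.0
```

Run:
```python
from h import *
s=get_state(); print(s['eef_pos'],s['eef_rot'],s['joint_positions'],s['time_s'])
p=cam('wrist'); save(p,'w3.png')
for r in place_of(p,'wheel_c')[:3]: print(round(r['p'],2),np.round(r['xy'],1),at(p,r['xy'],.02)[:2])
go(.447,-.244,.018,90)
```

```text
[ 0.4454 -0.2413  0.1258] [-0.0034  0.7059  0.7083 -0.0004] [-0.641   0.3485 -0.3673  0.8617  0.0001  0.9263] 5.35
0.94 [252.  197.9] [ 0.4456 -0.2443]
offset [-0.012 -0.002  1.114] rot [-0.0003 -0.0002 -0.0003]
```

View pics/w3.png

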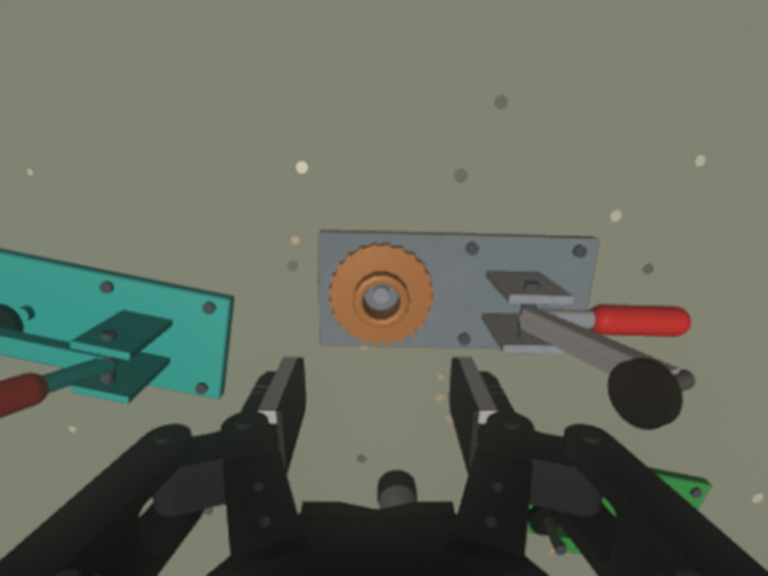

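The wheel at px (252,198) is centred between the open fingers, with the clamp arm at right well clear. I'm going down on the hub.

>>> arm_command(
  jaw=[0.62,0.62,0.62,0.62,0.62],
  offset=[
    [-0.03,0,0.4],
    [-0.03,0,0.7],
    [-0.03,0,0.9],
    [-0.03,0,1],
    [-0.03,0,1],
  ],
  rot=[
    [0,0,0],
    [0,0,0],
    [0,0,0],
    [0,0,0],
    [0,0,0],
  ],
)

```text
time_s: 5.95
eef_pos: [0.4474, -0.2463, 0.0295]
eef_rot: [-0.0, 0.707, 0.707, 0.0]
contact_force: [-0.3, 0.2, 1.0]
grip_width: 0.623
grasp_force: 0.0
```

>>> arm_command(
  jaw=[0.6,0,0,0,0,0],
  offset=[
    [0,0,0.07],
    [0,0,0.07],
    [0,0,0.07],
    [0,0,0.07],
    [0,0,0.07],
    [0,0,0.07],
  ],
  rot=[
    [0,0,0],
    [0,0,0],
    [0,0,0],
    [0,0,0],
    [0,0,0],
    [0,0,0],
  ],
  newtons=40,
)

```text
time_s: 6.55
eef_pos: [0.4475, -0.2465, 0.0233]
eef_rot: [0.001, 0.707, 0.707, 0.0]
contact_force: [-0.8, 0.6, 7.0]
grip_width: 0.368
grasp_force: 39.5
```

>>> arm_command(
  jaw=[0,0,0,0],
  offset=[
    [0,0,-0.2],
    [0,0,-0.5],
    [0,0,-1],
    [0,0,-1],
  ],
  rot=[
    [0,0,0],
    [0,0,0],
    [0,0,0],
    [0,0,0],
  ],
)

```text
time_s: 6.95
eef_pos: [0.4501, -0.2483, 0.1281]
eef_rot: [0.005, 0.707, 0.708, 0.001]
contact_force: [-0.2, -1.2, -1.3]
grip_width: 0.363
grasp_force: 40.2
```

Run:
```python
from h import *
s=get_state(); print(s['eef_pos'],s['grip_width'],s['grasp_force'],s['time_s'])
p=cam('wrist'); save(p,'w4.png')
T=cam('top'); q=cam('scene')
for c in (T,q):
  for r in place_of(c,'post_foot')[:1]: print(r['p'],at(c,r['xy'],.008)[:2])
for r in place_of(p,'wheel_c')[:2]: print(round(r['p'],2),np.round(r['xy'],1),at(p,r['xy'],s['eef_pos'][2])[:2])
```

```text
[ 0.4501 -0.2483  0.1281] 0.36313774663582776 40.22027034312487 6.95
0.83 [0.4775 0.22  ]
0.88 [0.4845 0.2219]
0.89 [247.3 243.6] [ 0.4479 -0.2438]
```

View pics/w4.png

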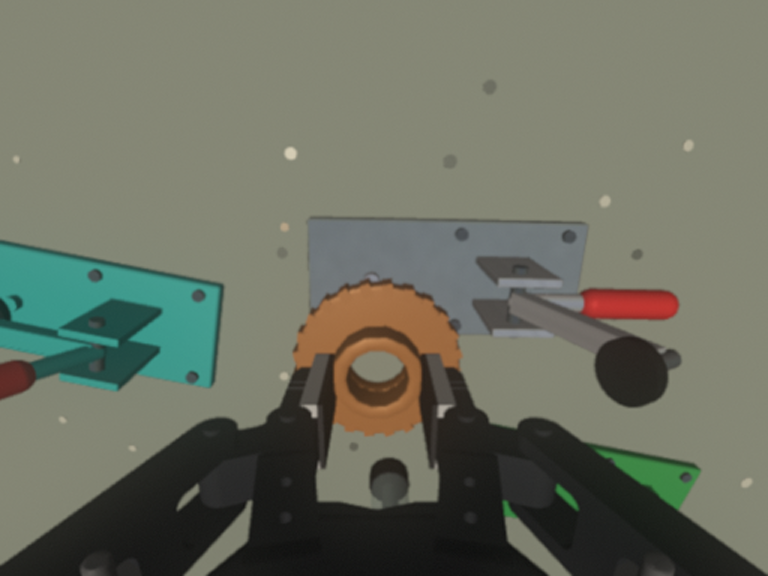

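The wheel is held level by its hub, centre at px (251,246). Next stop is near the spindle.

>>> arm_command(
  jaw=[0,0,0],
  offset=[
    [0.48,0.04,-0.1],
    [0.95,0.08,-0.2],
    [1,0.08,-0.2],
  ],
  rot=[
    [0,0,0],
    [0,0,0],
    [0,0,0],
  ],
)

```text
time_s: 7.55
eef_pos: [0.4543, -0.1419, 0.1421]
eef_rot: [-0.001, 0.705, 0.709, 0.0]
contact_force: [-0.6, -1.1, -1.3]
grip_width: 0.362
grasp_force: 40.2
```

>>> arm_command(
  jaw=[0,0,0],
  offset=[
    [0.48,0.04,0],
    [0.95,0.08,0],
    [1,0.08,0],
  ],
  rot=[
    [0,0,0],
    [0,0,0],
    [0,0,0],
  ],
)

```text
time_s: 7.85
eef_pos: [0.4618, -0.042, 0.1413]
eef_rot: [-0.002, 0.705, 0.709, -0.0]
contact_force: [-0.2, 0.0, -2.3]
grip_width: 0.366
grasp_force: 40.2
```

>>> arm_command(
  jaw=[0,0,0],
  offset=[
    [0.48,0.04,0],
    [0.95,0.08,0],
    [1,0.08,0],
  ],
  rot=[
    [0,0,0],
    [0,0,0],
    [0,0,0],
  ],
)

```text
time_s: 8.15
eef_pos: [0.4702, 0.0576, 0.1414]
eef_rot: [-0.001, 0.705, 0.709, -0.0]
contact_force: [-0.3, 0.1, -2.2]
grip_width: 0.366
grasp_force: 40.2
```

>>> arm_command(
  jaw=[0,0,0,0],
  offset=[
    [0.48,0.04,0],
    [0.95,0.08,0],
    [1,0.08,0],
    [1,0.08,0],
  ],
  rot=[
    [0,0,0],
    [0,0,0],
    [0,0,0],
    [0,0,0],
  ],
)

```text
time_s: 8.55
eef_pos: [0.4781, 0.1544, 0.1414]
eef_rot: [-0.0, 0.706, 0.708, -0.001]
contact_force: [-0.5, -0.9, -1.8]
grip_width: 0.361
grasp_force: 40.2
```

Run:
```python
from h import *
s=get_state(); print(s['eef_pos'],s['eef_rot'],s['grip_width'],s['time_s'])
p=cam('wrist'); save(p,'w5.png')
for r in place_of(p,'post_foot')[:2]: print(round(r['p'],2),np.round(r['xy'],1),at(p,r['xy'],.008)[:2])
m=regions_of(p,'post_foot')[:1]
for r in place_of(p,'wheel_c')[:2]: print(round(r['p'],2),np.round(r['xy'],1),at(p,r['xy'],s['eef_pos'][2]-.003)[:2])
```

```text
[0.4781 0.1544 0.1414] [-0.0003  0.7058  0.7084 -0.0008] 0.36105787477743584 8.55
0.94 [251.9 117.9] [0.4783 0.2208]
0.76 [250.6 244.4] [0.4777 0.1569]
```

View pics/w5.png

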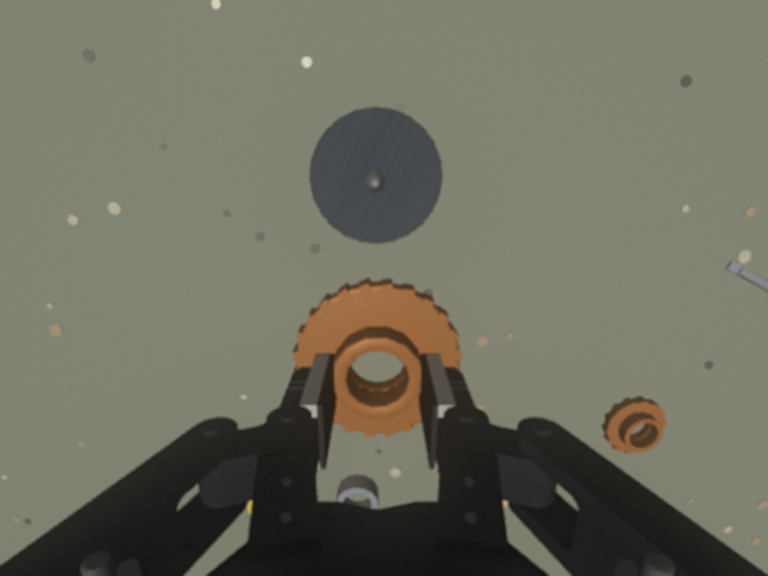

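The foot's spindle base is at px (252,118), and the held wheel's centre at (251,244). That means 64 mm more along tool x.

>>> arm_command(
  jaw=[0,0,0,0],
  offset=[
    [0.35,0,0],
    [0.64,0,0],
    [0.64,0,0],
    [0.64,0,0],
  ],
  rot=[
    [0,0,0],
    [0,0,0],
    [0,0,0],
    [0,0,0],
  ],
)

```text
time_s: 9.15
eef_pos: [0.4785, 0.2172, 0.1422]
eef_rot: [0.0, 0.707, 0.707, -0.0]
contact_force: [0.5, -0.5, -2.1]
grip_width: 0.362
grasp_force: 40.2
```

Run:
```python
from h import *
s=get_state(); print(s['eef_pos'],s['time_s'])
p=cam('wrist'); save(p,'w6.png')
for r in place_of(p,'post_foot')[:2]: print(round(r['p'],2),np.round(r['xy'],1),at(p,r['xy'],.008)[:2])
for r in place_of(p,'wheel_c')[:2]: print(round(r['p'],2),np.round(r['xy'],1),at(p,r['xy'],s['eef_pos'][2]-.003)[:2])
```

```text
[0.4785 0.2172 0.1422] 9.15
0.83 [249.2 183.8] [0.4764 0.2193]
0.67 [415.1 330. ] [0.6815 0.0324]
0.85 [249.6 244.7] [0.4776 0.2195]
```

View pics/w6.png

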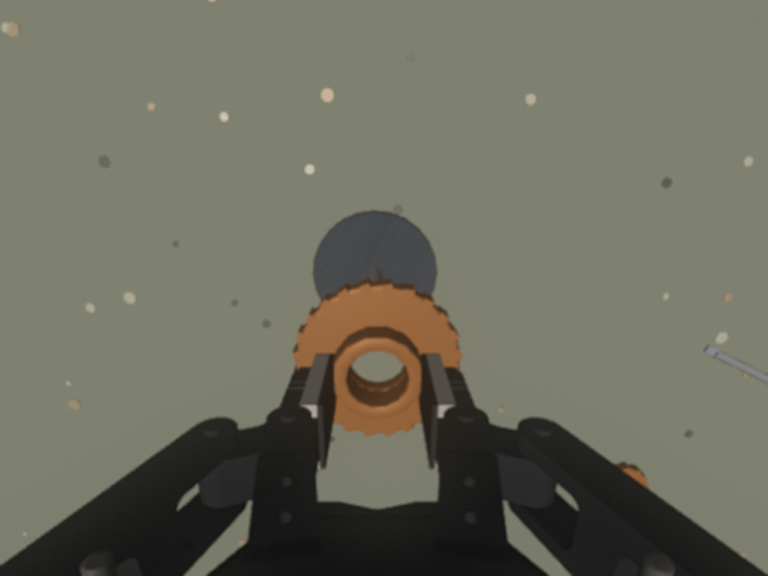

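Wheel and spindle axis agree within about 1 mm. I'm lowering it.

>>> arm_command(
  jaw=[0,0,0,0,0,0],
  offset=[
    [0,0,0.25],
    [0,0,0.45],
    [0,0,0.65],
    [0,0,0.85],
    [0,0,1],
    [0,0,1],
  ],
  rot=[
    [0,0,0],
    [0,0,0],
    [0,0,0],
    [0,0,0],
    [0,0,0],
    [0,0,0],
  ],
)

```text
time_s: 9.9
eef_pos: [0.4771, 0.2165, 0.0407]
eef_rot: [-0.001, 0.707, 0.707, -0.002]
contact_force: [-0.1, -0.2, -1.4]
grip_width: 0.361
grasp_force: 40.2
```

>>> arm_command(
  jaw=[0,0,0,0],
  offset=[
    [0,0,0.08],
    [0,0,0.15],
    [0,0,0.2],
    [0,0,0.2],
  ],
  rot=[
    [0,0,0],
    [0,0,0],
    [0,0,0],
    [0,0,0],
  ],
)

```text
time_s: 10.3
eef_pos: [0.4782, 0.2178, 0.0219]
eef_rot: [-0.0, 0.707, 0.708, -0.0]
contact_force: [0.4, -0.5, -1.5]
grip_width: 0.367
grasp_force: 40.2
```

>>> arm_command(
  jaw=[0,0,0.65,0.65,0.65,0.65],
  offset=[
    [0,0,0.015],
    [0,0,0.015],
    [0,0,0.015],
    [0,0,0.015],
    [0,0,0.015],
    [0,0,0.015],
  ],
  rot=[
    [0,0,0],
    [0,0,0],
    [0,0,0],
    [0,0,0],
    [0,0,0],
    [0,0,0],
  ],
)

```text
time_s: 10.9
eef_pos: [0.4786, 0.218, 0.0208]
eef_rot: [0.0, 0.707, 0.708, 0.0]
contact_force: [0.2, 1.1, 0.4]
grip_width: 0.653
grasp_force: 0.0
```

>>> arm_command(
  jaw=[0.65,0.65,0.65,0.65],
  offset=[
    [0,0,-0.3],
    [0,0,-0.7],
    [0,0,-1],
    [0,0,-1],
  ],
  rot=[
    [0,0,0],
    [0,0,0],
    [0,0,0],
    [0,0,0],
  ],
)

```text
time_s: 11.3
eef_pos: [0.4812, 0.2188, 0.1247]
eef_rot: [0.002, 0.707, 0.708, 0.003]
contact_force: [0.4, 0.1, -0.4]
grip_width: 0.646
grasp_force: 0.0
```

>>> arm_command(
  jaw=[0.65,0.65,0.65,0.65],
  offset=[
    [-0.4,0,-0.2],
    [-0.8,0,-0.4],
    [-1,0,-0.6],
    [-1,0,-0.6],
  ],
  rot=[
    [0,0,0],
    [0,0,0],
    [0,0,0],
    [0,0,0],
  ],
)

```text
time_s: 11.7
eef_pos: [0.4799, 0.116, 0.1824]
eef_rot: [0.001, 0.708, 0.707, 0.001]
contact_force: [0.6, 1.3, 0.2]
grip_width: 0.649
grasp_force: 0.0
```

>>> arm_command(
  jaw=[0.65,0.65,0.65,0.65],
  offset=[
    [-0.4,0,0],
    [-0.8,0,0],
    [-1,0,0],
    [-1,0,0],
  ],
  rot=[
    [0,0,0],
    [0,0,0],
    [0,0,0],
    [0,0,0],
  ],
)

```text
time_s: 12.1
eef_pos: [0.4784, 0.0167, 0.1795]
eef_rot: [-0.0, 0.708, 0.707, -0.0]
contact_force: [-0.0, 0.9, 0.2]
grip_width: 0.656
grasp_force: 0.0
```

Run:
```python
from h import *
s=get_state(); print(s['eef_pos'],s['time_s'])
p=cam('wrist'); save(p,'w7.png')
for k,z in dict(post_foot=.008,wheel_c=.018,spacer_c=.008,knob_c=.013,pinion_c=.009).items():
  for r in place_of(p,k)[:2]: print(k,round(r['p'],2),np.round(r['xy'],1),at(p,r['xy'],z)[:2])
```

```text
[0.4784 0.0167 0.1795] 12.1
wheel_c 0.69 [236.5 211.2] [ 0.4614 -0.0209]
wheel_c 0.52 [321.  203.4] [ 0.5571 -0.0116]
spacer_c 0.84 [236.3 213.4] [ 0.4605 -0.0275]
spacer_c 0.63 [176.8 220.5] [ 0.3893 -0.0366]
knob_c 0.68 [323.3 203.6] [ 0.5611 -0.0136]
pinion_c 0.96 [427.6 158.8] [0.6771 0.0382]
```

View pics/w7.png

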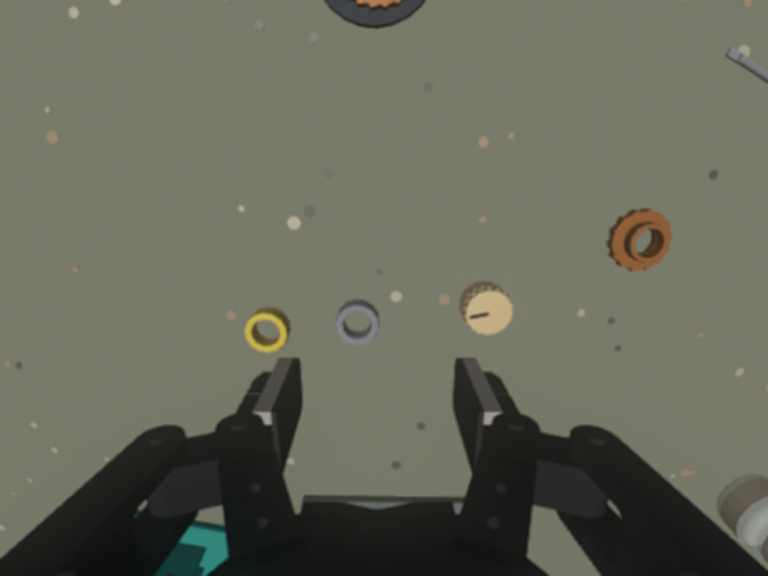

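The wheel is on the foot (top edge of picture). The grey steel spacer is at px (236,213) and the yellow ring at (177,220) is the decoy. Yellow doesn't match "steel", so I reach for the grey one.

Run:
```python
from h import *
p=cam('wrist'); save(p,'w7c.png',(150,170,270,250),5)
```

```text
(no output)
```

View pics/w7c.png

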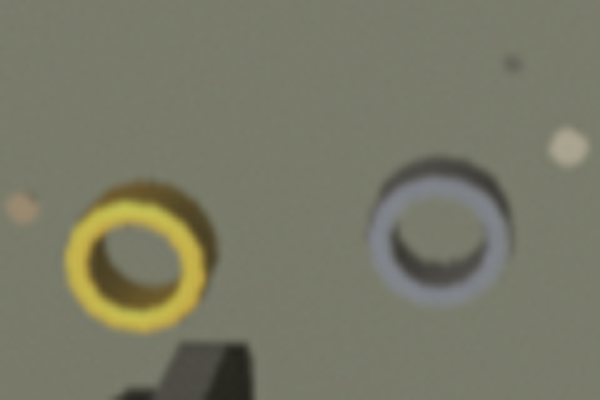

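>>> arm_command(
  jaw=[0.65,0.65,0.65,0.65],
  offset=[
    [-0.22,-0.09,0.3],
    [-0.44,-0.18,0.6],
    [-0.44,-0.18,0.9],
    [-0.44,-0.18,0.9],
  ],
  rot=[
    [0,0,0],
    [0,0,0],
    [0,0,0],
    [0,0,0],
  ],
)

```text
time_s: 12.85
eef_pos: [0.4581, -0.0255, 0.0881]
eef_rot: [-0.002, 0.707, 0.707, -0.001]
contact_force: [-0.5, -0.0, -0.1]
grip_width: 0.65
grasp_force: 0.0
```

Run:
```python
from h import *
s=get_state(); print(s['eef_pos'],s['time_s'])
p=cam('wrist')
for r in place_of(p,'spacer_c')[:2]: 
    X=at(p,r['xy'],.008); print(round(r['p'],2),np.round(r['xy'],1),X[:2])
    go(X[0],X[1],.005,90)
```

```text
[ 0.4581 -0.0255  0.0881] 12.85
0.85 [256.5 207.2] [ 0.4621 -0.0285]
offset [-0.03   0.013  0.862] rot [-0.0002 -0.0001  0.0006]
```

The crop confirms the steel ring at crop px (440,240) and the yellow one at (138,262). I'm gripping the steel one.

>>> arm_command(
  jaw=[0.65,0.65,0.65,0.65],
  offset=[
    [-0.03,0.02,0.35],
    [-0.03,0.02,0.65],
    [-0.03,0.02,0.85],
    [-0.03,0.02,0.85],
  ],
  rot=[
    [0,0,0],
    [0,0,0],
    [0,0,0],
    [0,0,0],
  ],
)

```text
time_s: 13.35
eef_pos: [0.4625, -0.0285, 0.0053]
eef_rot: [-0.001, 0.706, 0.708, -0.0]
contact_force: [-0.3, 1.3, 0.2]
grip_width: 0.65
grasp_force: 0.0
```

>>> arm_command(
  jaw=[0,0,0,0,0],
  offset=[
    [0,0,0],
    [0,0,0],
    [0,0,0],
    [0,0,0],
    [0,0,0],
  ],
  rot=[
    [0,0,0],
    [0,0,0],
    [0,0,0],
    [0,0,0],
    [0,0,0],
  ],
  newtons=30,
)

```text
time_s: 13.85
eef_pos: [0.4643, -0.0291, 0.0078]
eef_rot: [0.001, 0.707, 0.708, 0.001]
contact_force: [-1.2, 1.5, 6.3]
grip_width: 0.377
grasp_force: 29.4
```

>>> arm_command(
  jaw=[0,0,0,0],
  offset=[
    [0,0,-0.2],
    [0,0,-0.6],
    [0,0,-1],
    [0,0,-1],
  ],
  rot=[
    [0,0,0],
    [0,0,0],
    [0,0,0],
    [0,0,0],
  ],
)

```text
time_s: 14.25
eef_pos: [0.4668, -0.0298, 0.1118]
eef_rot: [0.004, 0.707, 0.708, 0.003]
contact_force: [1.0, -1.0, -0.5]
grip_width: 0.378
grasp_force: 30.0
```

Run:
```python
from h import *
s=get_state(); print(s['eef_pos'],s['grip_width'],s['time_s'])
p=cam('wrist'); save(p,'w8.png')
for r in place_of(p,'spacer_c')[:2]: 
    X=at(p,r['xy'],s['eef_pos'][2]+.003); print(round(r['p'],2),np.round(r['xy'],1),X[:2]-s['eef_pos'][:2])
go(.478,.2205,.16,90)
```

```text
[ 0.4668 -0.0298  0.1118] 0.3776752656947684 14.25
0.84 [250.5 249.3] [-0.0005  0.0026]
0.59 [166.8 203.4] [-0.0438  0.0292]
offset [ 2.497  0.144 -0.524] rot [0.0013 0.0003 0.0005]
```

View pics/w8.png

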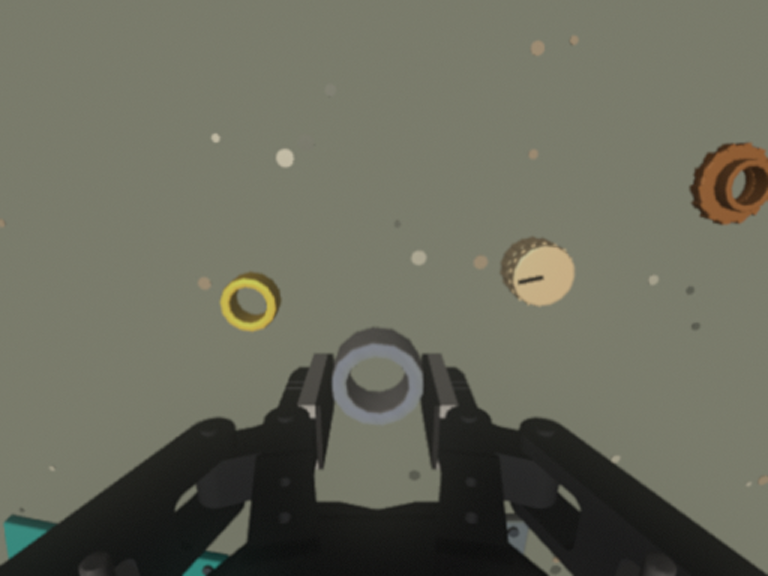

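The steel spacer is held level at px (250,249). I'm carrying it over the spindle.

>>> arm_command(
  jaw=[0,0,0],
  offset=[
    [0.45,0.04,-0.1],
    [0.9,0.08,-0.2],
    [1,0.1,-0.2],
  ],
  rot=[
    [0,0,0],
    [0,0,0],
    [0,0,0],
  ],
)

```text
time_s: 14.65
eef_pos: [0.4727, 0.0742, 0.1263]
eef_rot: [-0.0, 0.706, 0.708, 0.001]
contact_force: [0.3, -0.6, -0.5]
grip_width: 0.377
grasp_force: 30.0
```

>>> arm_command(
  jaw=[0,0,0],
  offset=[
    [0.45,0,0],
    [0.9,0,0],
    [1,0.02,0],
  ],
  rot=[
    [0,0,0],
    [0,0,0],
    [0,0,0],
  ],
)

```text
time_s: 14.95
eef_pos: [0.4735, 0.174, 0.125]
eef_rot: [-0.001, 0.706, 0.709, -0.0]
contact_force: [0.0, -1.0, -0.4]
grip_width: 0.373
grasp_force: 30.0
```

>>> arm_command(
  jaw=[0,0,0,0],
  offset=[
    [0.3,0,0],
    [0.46,0,0],
    [0.46,0,0],
    [0.46,0,0],
  ],
  rot=[
    [0,0,0],
    [0,0,0],
    [0,0,0],
    [0,0,0],
  ],
)

```text
time_s: 15.35
eef_pos: [0.474, 0.2161, 0.1251]
eef_rot: [-0.0, 0.707, 0.708, -0.001]
contact_force: [0.3, 0.4, -0.3]
grip_width: 0.377
grasp_force: 30.0
```

Run:
```python
from h import *
s=get_state(); print(s['eef_pos'],s['grip_width'],s['time_s'])
p=cam('wrist')
for r in place_of(p,'spacer_c')[:1]: 
    X=at(p,r['xy'],s['eef_pos'][2]); print(round(r['p'],2),X[:2])
for k,z in dict(post_foot=.008,wheel_c=.018).items():
  for r in place_of(p,k)[:1]: print(k,round(r['p'],2),np.round(r['xy'],1),at(p,r['xy'],z)[:2])
go(.4785,.218,.0365,90)
```

```text
[0.474  0.2161 0.1251] 0.37709414225467763 15.35
0.84 [0.4747 0.2157]
post_foot 0.96 [253.2 188.4] [0.4758 0.2184]
wheel_c 0.58 [255.5 189.6] [0.4778 0.2201]
offset [0.021 0.041 0.892] rot [-0.0001  0.0001  0.    ]
```

>>> arm_command(
  jaw=[0,0,0,0,0,0,0],
  offset=[
    [0.02,0.03,0],
    [0.02,0.03,0.25],
    [0.02,0.03,0.5],
    [0.02,0.03,0.7],
    [0.02,0.03,0.82],
    [0.02,0.03,0.87],
    [0.02,0.03,0.87],
  ],
  rot=[
    [0,0,0],
    [0,0,0],
    [0,0,0],
    [0,0,0],
    [0,0,0],
    [0,0,0],
    [0,0,0],
  ],
)

```text
time_s: 16.25
eef_pos: [0.4775, 0.2188, 0.0387]
eef_rot: [-0.0, 0.707, 0.707, -0.0]
contact_force: [-0.1, -0.2, 0.1]
grip_width: 0.376
grasp_force: 30.0
```

>>> arm_command(
  jaw=[0,0,0],
  offset=[
    [0,0,0.02],
    [0,0,0.03],
    [0,0,0.03],
  ],
  rot=[
    [0,0,0],
    [0,0,0],
    [0,0,0],
  ],
)

```text
time_s: 16.55
eef_pos: [0.4778, 0.219, 0.0363]
eef_rot: [0.0, 0.707, 0.708, 0.0]
contact_force: [0.1, -0.0, -0.8]
grip_width: 0.382
grasp_force: 30.0
```

>>> arm_command(
  jaw=[0,0,0.6,0.6,0.6,0.6],
  offset=[
    [0,0,0.01],
    [0,0,0.01],
    [0,0,0.01],
    [0,0,0.01],
    [0,0,0.01],
    [0,0,0.01],
  ],
  rot=[
    [0,0,0],
    [0,0,0],
    [0,0,0],
    [0,0,0],
    [0,0,0],
    [0,0,0],
  ],
)

```text
time_s: 17.15
eef_pos: [0.4775, 0.2189, 0.0348]
eef_rot: [-0.0, 0.707, 0.708, -0.0]
contact_force: [-0.8, 0.1, -0.0]
grip_width: 0.603
grasp_force: 0.0
```

>>> arm_command(
  jaw=[0.6,0.6,0.6,0.6],
  offset=[
    [0,0,-0.3],
    [0,0,-0.7],
    [0,0,-1],
    [0,0,-1],
  ],
  rot=[
    [0,0,0],
    [0,0,0],
    [0,0,0],
    [0,0,0],
  ],
)

```text
time_s: 17.55
eef_pos: [0.48, 0.2197, 0.1387]
eef_rot: [0.002, 0.707, 0.708, 0.003]
contact_force: [0.4, 0.2, -0.6]
grip_width: 0.595
grasp_force: 0.0
```

>>> arm_command(
  jaw=[0.6,0.6,0.6,0.6],
  offset=[
    [-0.4,0.2,0],
    [-0.7,0.5,0],
    [-1,0.8,0],
    [-1,0.8,0],
  ],
  rot=[
    [0,0,0],
    [0,0,0],
    [0,0,0],
    [0,0,0],
  ],
)

```text
time_s: 17.95
eef_pos: [0.5607, 0.1155, 0.1339]
eef_rot: [0.001, 0.708, 0.706, 0.0]
contact_force: [0.8, 0.6, 0.0]
grip_width: 0.602
grasp_force: 0.0
```

>>> arm_command(
  jaw=[0.6,0.6,0.6,0.6],
  offset=[
    [-0.3,0.3,0],
    [-0.6,0.6,0],
    [-0.9,1,0],
    [-0.9,1,0],
  ],
  rot=[
    [0,0,0],
    [0,0,0],
    [0,0,0],
    [0,0,0],
  ],
)

```text
time_s: 18.35
eef_pos: [0.6612, 0.0254, 0.1331]
eef_rot: [0.001, 0.708, 0.706, 0.0]
contact_force: [0.1, -0.0, 0.0]
grip_width: 0.599
grasp_force: 0.0
```

Run:
```python
from h import *
s=get_state(); print(s['eef_pos'],s['time_s'])
p=cam('wrist'); save(p,'w9.png'); q=cam('scene'); save(q,'s2.png',(270,150,420,250),5)
for c in(p,):
 for k,z in dict(pinion_c=.009,knob_c=.013).items():
  for r in place_of(c,k)[:1]: print(k,round(r['p'],2),np.round(r['xy'],1),at(c,r['xy'],z)[:2]); go(*at(c,r['xy'],z)[:2],.013,90)
for k,z in dict(spacer_c=.036,wheel_c=.018).items():
  for r in place_of(q,k)[:2]: print(k,round(r['p'],2),np.round(r['xy'],1),at(q,r['xy'],z)[:2])
```

```text
[0.6612 0.0254 0.1331] 18.35
pinion_c 0.64 [269.3 177.6] [0.6788 0.0363]
offset [0.067 0.226 1.205] rot [-0.0008 -0.0002  0.0003]
knob_c 0.61 [150.9 226. ] [ 0.5604 -0.0123]
offset [-0.422 -0.959  1.212] rot [-0.0007 -0.0001  0.0006]
spacer_c 0.56 [233.8 200.3] [ 0.4355 -0.0438]
spacer_c 0.51 [334.8 194.7] [0.4766 0.211 ]
wheel_c 0.57 [340.4 200.4] [0.4805 0.2265]
```

View pics/s2.png

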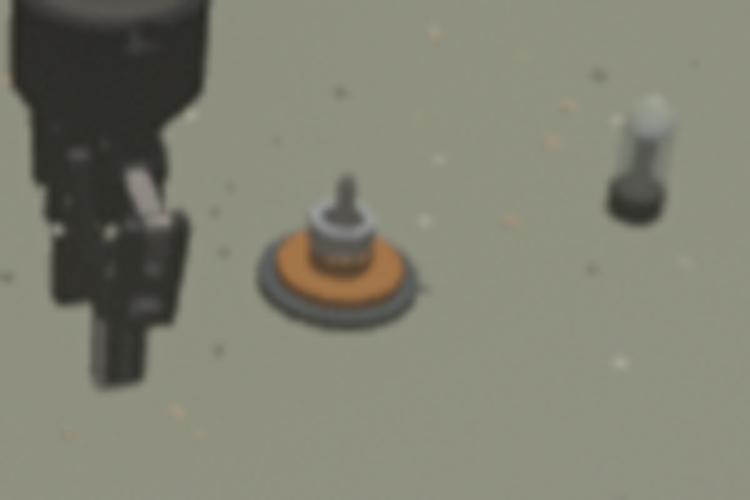

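The stack is good: the spacer sits on the wheel's hub round the spindle (crop px 342,235). Next is the small wheel.

>>> arm_command(
  jaw=[0.6,0.6,0.6,0.6],
  offset=[
    [0.05,0.1,0.2],
    [0.1,0.17,0.45],
    [0.1,0.17,0.7],
    [0.1,0.17,0.7],
  ],
  rot=[
    [0,0,0],
    [0,0,0],
    [0,0,0],
    [0,0,0],
  ],
)

```text
time_s: 19.05
eef_pos: [0.6716, 0.0404, 0.0617]
eef_rot: [-0.002, 0.706, 0.708, -0.002]
contact_force: [-0.8, -0.4, -0.8]
grip_width: 0.595
grasp_force: 0.0
```

Run:
```python
from h import *
s=get_state(); print(s['eef_pos'],s['time_s'])
p=cam('wrist'); save(p,'w10.png',None,1.2)
for r in place_of(p,'pinion_c')[:1]:
  X=at(p,r['xy'],.009); print(round(r['p'],2),np.round(r['xy'],1),X[:2],(X-s['eef_pos'])[:2])
```

```text
[0.6716 0.0404 0.0617] 19.05
0.75 [258.5 220.7] [0.6767 0.0366] [ 0.0051 -0.0037]
```

View pics/w10.png

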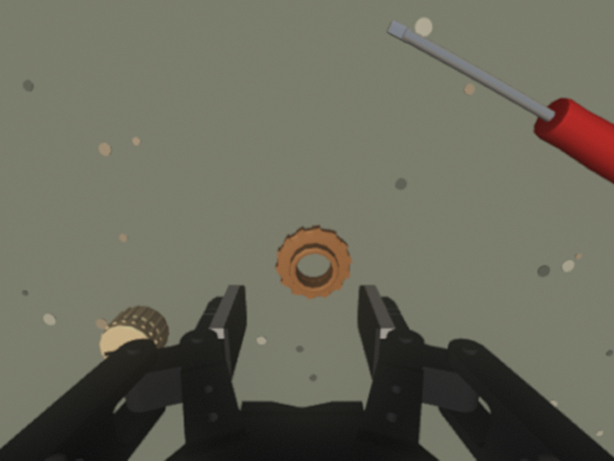

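The small wheel at px (258,221) is hub up and nearly centred. I'm gripping its hub.

>>> arm_command(
  jaw=[0.6,0.6,0.6,0.6],
  offset=[
    [-0.02,0.04,0.2],
    [-0.02,0.04,0.4],
    [-0.02,0.04,0.48],
    [-0.02,0.04,0.48],
  ],
  rot=[
    [0,0,0],
    [0,0,0],
    [0,0,0],
    [0,0,0],
  ],
)

```text
time_s: 19.55
eef_pos: [0.6784, 0.0373, 0.0171]
eef_rot: [-0.0, 0.707, 0.708, -0.0]
contact_force: [-0.9, 0.7, -0.1]
grip_width: 0.6
grasp_force: 0.0
```

>>> arm_command(
  jaw=[0,0,0,0,0,0],
  offset=[
    [0,0,0],
    [0,0,0],
    [0,0,0],
    [0,0,0],
    [0,0,0],
    [0,0,0],
  ],
  rot=[
    [0,0,0],
    [0,0,0],
    [0,0,0],
    [0,0,0],
    [0,0,0],
    [0,0,0],
  ],
  newtons=35,
)

```text
time_s: 20.15
eef_pos: [0.6793, 0.0371, 0.0173]
eef_rot: [0.0, 0.707, 0.708, 0.0]
contact_force: [0.8, -0.4, 3.5]
grip_width: -0.003
grasp_force: 1.6
```

>>> arm_command(
  jaw=[0,0,0,0],
  offset=[
    [0,0,-0.2],
    [0,0,-0.6],
    [0,0,-1],
    [0,0,-1],
  ],
  rot=[
    [0,0,0],
    [0,0,0],
    [0,0,0],
    [0,0,0],
  ],
)

```text
time_s: 20.55
eef_pos: [0.6819, 0.0371, 0.1226]
eef_rot: [0.003, 0.707, 0.708, 0.003]
contact_force: [1.1, 0.5, 0.7]
grip_width: -0.003
grasp_force: 0.0
```

Run:
```python
from h import *
s=get_state(); print(s['eef_pos'],s['grip_width'],s['time_s'])
p=cam('wrist'); save(p,'w11.png',None,1.2)
for r in place_of(p,'pinion_c')[:1]:
  X=at(p,r['xy'],s['eef_pos'][2]-.004); print(round(r['p'],2),np.round(r['xy'],1),X[:2],(X-s['eef_pos'])[:2])
```

```text
[0.6819 0.0371 0.1226] -0.0028917841911764814 20.55
0.77 [248.6 190.9] [0.6804 0.0709] [-0.0014  0.0338]
```

View pics/w11.png

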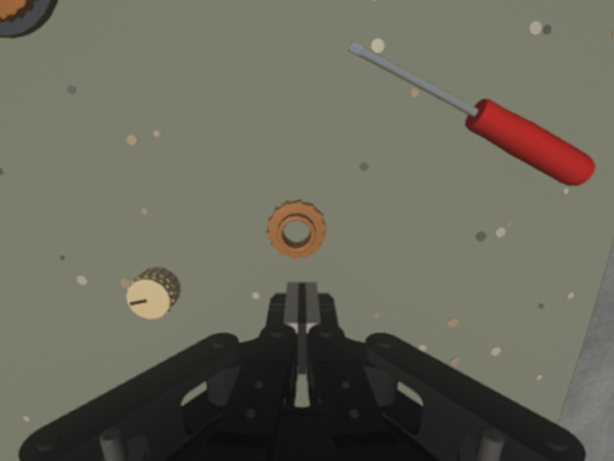

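I closed too high and missed; the wheel still lies flat at px (247,191). I'll reopen and go 7 mm lower.

>>> arm_command(
  jaw=[0.6,0.6,0.6,0.6,0.6],
  offset=[
    [0,0,0.1],
    [0,0,0.3],
    [0,0,0.6],
    [0,0,0.6],
    [0,0,0.6],
  ],
  rot=[
    [0,0,0],
    [0,0,0],
    [0,0,0],
    [0,0,0],
    [0,0,0],
  ],
)

```text
time_s: 21.15
eef_pos: [0.6773, 0.0372, 0.0552]
eef_rot: [-0.001, 0.707, 0.708, -0.001]
contact_force: [0.4, -0.2, 0.8]
grip_width: 0.597
grasp_force: 0.0
```

Run:
```python
from h import *
s=get_state(); print(s['eef_pos'],s['time_s'])
p=cam('wrist')
for r in place_of(p,'pinion_c')[:1]:
  X=at(p,r['xy'],.009); print(round(r['p'],2),np.round(r['xy'],1),X[:2],(X-s['eef_pos'])[:2])
```

```text
[0.6773 0.0372 0.0552] 21.15
0.63 [251.9 219.3] [0.6776 0.0372] [0.0003 0.    ]
```

>>> arm_command(
  jaw=[0.6,0.6,0.6,0.6],
  offset=[
    [0,0,0.2],
    [0,0,0.4],
    [0,0,0.47],
    [0,0,0.47],
  ],
  rot=[
    [0,0,0],
    [0,0,0],
    [0,0,0],
    [0,0,0],
  ],
)

```text
time_s: 21.65
eef_pos: [0.6784, 0.0372, 0.0097]
eef_rot: [-0.0, 0.707, 0.708, -0.0]
contact_force: [-0.1, -0.1, 0.4]
grip_width: 0.601
grasp_force: 0.0
```

>>> arm_command(
  jaw=[0,0,0,0,0],
  offset=[
    [0,0,0],
    [0,0,0],
    [0,0,0],
    [0,0,0],
    [0,0,0],
  ],
  rot=[
    [0,0,0],
    [0,0,0],
    [0,0,0],
    [0,0,0],
    [0,0,0],
  ],
)

```text
time_s: 22.15
eef_pos: [0.6797, 0.0371, 0.0115]
eef_rot: [0.001, 0.707, 0.708, 0.001]
contact_force: [-1.6, -0.1, 6.0]
grip_width: 0.321
grasp_force: 34.3
```

>>> arm_command(
  jaw=[0,0,0,0,0],
  offset=[
    [0,0,-0.2],
    [0,0,-0.5],
    [0,0,-0.9],
    [0,0,-1],
    [0,0,-1],
  ],
  rot=[
    [0,0,0],
    [0,0,0],
    [0,0,0],
    [0,0,0],
    [0,0,0],
  ],
)

```text
time_s: 22.65
eef_pos: [0.6805, 0.0371, 0.1126]
eef_rot: [0.002, 0.707, 0.708, 0.002]
contact_force: [-0.1, 0.1, -1.7]
grip_width: 0.318
grasp_force: 34.6
```

>>> arm_command(
  jaw=[0,0,0,0],
  offset=[
    [0.3,-0.3,-0.1],
    [0.6,-0.6,-0.2],
    [0.9,-1,-0.3],
    [0.9,-1,-0.3],
  ],
  rot=[
    [0,0,0],
    [0,0,0],
    [0,0,0],
    [0,0,0],
  ],
)

```text
time_s: 23.05
eef_pos: [0.5734, 0.1301, 0.1393]
eef_rot: [-0.002, 0.705, 0.709, -0.001]
contact_force: [1.0, 0.3, -1.4]
grip_width: 0.323
grasp_force: 34.7
```

>>> arm_command(
  jaw=[0,0,0,0,0],
  offset=[
    [0.3,-0.3,0],
    [0.6,-0.6,0],
    [0.9,-1,0],
    [0.9,-1,0],
    [0.9,-1,0],
  ],
  rot=[
    [0,0,0],
    [0,0,0],
    [0,0,0],
    [0,0,0],
    [0,0,0],
  ],
)

```text
time_s: 23.55
eef_pos: [0.4775, 0.2173, 0.139]
eef_rot: [-0.0, 0.706, 0.708, -0.001]
contact_force: [0.2, -0.1, -1.1]
grip_width: 0.323
grasp_force: 34.8
```

Run:
```python
from h import *
s=get_state(); print(s['eef_pos'],s['grip_width'],s['time_s'])
p=cam('wrist'); save(p,'w12.png',None,1.2)
for r in place_of(p,'pinion_c')[:1]:
  X=at(p,r['xy'],s['eef_pos'][2]-.002); print(round(r['p'],2),X[:2],(X-s['eef_pos'])[:2])
for k,z in dict(post_foot=.008,spacer_c=.036).items():
  for r in place_of(p,k)[:1]: print(k,round(r['p'],2),np.round(r['xy'],1),at(p,r['xy'],z)[:2])
```

```text
[0.4775 0.2173 0.139 ] 0.3226084492088176 23.55
0.82 [0.477  0.2165] [-0.0005 -0.0008]
post_foot 0.91 [249.4 184.2] [0.4756 0.2199]
spacer_c 0.61 [251.6 186.7] [0.4777 0.2253]
```

View pics/w12.png

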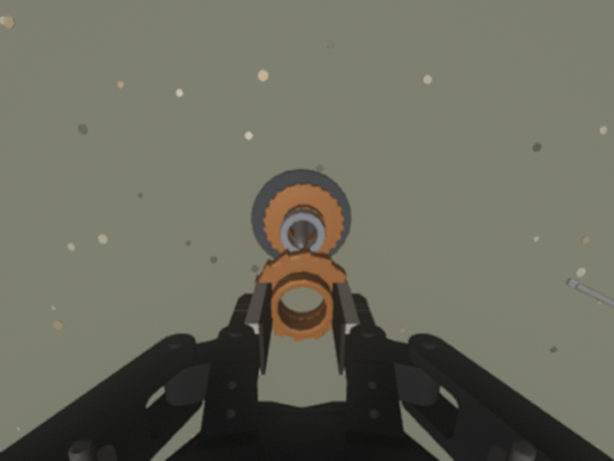

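The stack below is at px (250,185), and the held pinion is aligned in x and about 2-3 mm short in y. I'm correcting that and lowering it.

>>> arm_command(
  jaw=[0,0,0,0,0,0,0],
  offset=[
    [0.03,0,0.2],
    [0.03,0,0.4],
    [0.03,0,0.6],
    [0.03,0,0.75],
    [0.03,0,0.82],
    [0.03,0,0.83],
    [0.03,0,0.83],
  ],
  rot=[
    [0,0,0],
    [0,0,0],
    [0,0,0],
    [0,0,0],
    [0,0,0],
    [0,0,0],
    [0,0,0],
  ],
)

```text
time_s: 24.45
eef_pos: [0.479, 0.2197, 0.0571]
eef_rot: [0.0, 0.707, 0.707, 0.0]
contact_force: [-0.7, -0.3, -0.3]
grip_width: 0.322
grasp_force: 34.8
```

>>> arm_command(
  jaw=[0,0],
  offset=[
    [0,0,0.01],
    [0,0,0.01],
  ],
  rot=[
    [0,0,0],
    [0,0,0],
  ],
)

```text
time_s: 24.65
eef_pos: [0.4789, 0.22, 0.0564]
eef_rot: [0.0, 0.707, 0.708, 0.0]
contact_force: [-0.5, 0.3, -0.6]
grip_width: 0.326
grasp_force: 34.8
```

>>> arm_command(
  jaw=[0,0,0.62,0.62,0.62,0.62],
  offset=[
    [0,0,0.01],
    [0,0,0.01],
    [0,0,0.01],
    [0,0,0.01],
    [0,0,0.01],
    [0,0,0.01],
  ],
  rot=[
    [0,0,0],
    [0,0,0],
    [0,0,0],
    [0,0,0],
    [0,0,0],
    [0,0,0],
  ],
)

```text
time_s: 25.25
eef_pos: [0.4784, 0.2199, 0.0548]
eef_rot: [-0.0, 0.707, 0.708, -0.0]
contact_force: [-0.0, 0.2, -0.6]
grip_width: 0.62
grasp_force: 0.0
```

>>> arm_command(
  jaw=[0.62,0.62,0.62,0.62],
  offset=[
    [0,0,-0.3],
    [0,0,-0.7],
    [0,0,-1],
    [0,0,-1],
  ],
  rot=[
    [0,0,0],
    [0,0,0],
    [0,0,0],
    [0,0,0],
  ],
)

```text
time_s: 25.65
eef_pos: [0.481, 0.2207, 0.1588]
eef_rot: [0.002, 0.707, 0.708, 0.003]
contact_force: [1.5, -0.2, -0.3]
grip_width: 0.621
grasp_force: 0.0
```

>>> arm_command(
  jaw=[0.62,0.62,0.62,0.62],
  offset=[
    [-0.4,0.15,0],
    [-0.8,0.3,0],
    [-1,0.4,0],
    [-1,0.4,0],
  ],
  rot=[
    [0,0,0],
    [0,0,0],
    [0,0,0],
    [0,0,0],
  ],
)

```text
time_s: 26.05
eef_pos: [0.5195, 0.1175, 0.1542]
eef_rot: [0.0, 0.708, 0.706, -0.0]
contact_force: [0.1, 0.2, -0.3]
grip_width: 0.622
grasp_force: 0.0
```

>>> arm_command(
  jaw=[0.62,0.62,0.62,0.62,0.62],
  offset=[
    [-0.4,0.15,0.2],
    [-0.8,0.3,0.4],
    [-1,0.4,0.6],
    [-1,0.4,0.6],
    [-1,0.4,0.6],
  ],
  rot=[
    [0,0,0],
    [0,0,0],
    [0,0,0],
    [0,0,0],
    [0,0,0],
  ],
)

```text
time_s: 26.55
eef_pos: [0.5578, 0.0205, 0.094]
eef_rot: [-0.001, 0.707, 0.707, -0.001]
contact_force: [0.0, 0.2, -0.1]
grip_width: 0.62
grasp_force: 0.0
```

Run:
```python
from h import *
s=get_state(); print(s['eef_pos'],s['time_s'])
p=cam('wrist'); q=cam('scene'); w=p['frame'][150:350,80:480]; c=q['frame'][150:250,270:420]
im=np.vstack([cv2.resize(w,(600,300)),cv2.resize(c,(600,300),interpolation=cv2.INTER_CUBIC)])
cv2.imwrite('pics/m1.png',im[:,:,::-1])
for r in place_of(p,'knob_c')[:1]:
  X=at(p,r['xy'],.013); print(round(r['p'],2),np.round(r['xy'],1),X[:2],(X-s['eef_pos'])[:2])
for r in place_of(q,'pinion_c')[:2]: print(r['p'],r['xy'],at(q,r['xy'],.053))
```

```text
[0.5578 0.0205 0.094 ] 26.55
0.85 [255.3 238.7] [ 0.5612 -0.0119] [ 0.0034 -0.0324]
0.46 [338.8, 193.0] [0.4946 0.2129 0.053 ]
```

View pics/m1.png

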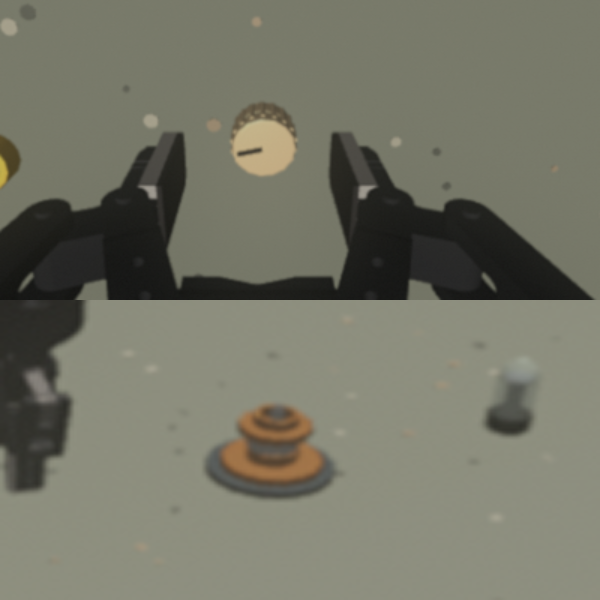

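The pinion sits hub up on the spacer, and the knob is between the fingers at wrist px (255,239). I have now viewed 16 pictures, over the limit of 14, so I won't view any more and will check the rest by numbers.

>>> arm_command(
  jaw=[0.62,0.62,0.62,0.62,0.62],
  offset=[
    [-0.32,0.03,0],
    [-0.32,0.03,0.3],
    [-0.32,0.03,0.6],
    [-0.32,0.03,0.81],
    [-0.32,0.03,0.81],
  ],
  rot=[
    [0,0,0],
    [0,0,0],
    [0,0,0],
    [0,0,0],
    [0,0,0],
  ],
)

```text
time_s: 27.25
eef_pos: [0.5597, -0.011, 0.0119]
eef_rot: [-0.002, 0.706, 0.708, -0.001]
contact_force: [-0.2, -0.0, -0.2]
grip_width: 0.619
grasp_force: 0.0
```

>>> arm_command(
  jaw=[0,0,0,0,0],
  offset=[
    [0,0,0],
    [0,0,0],
    [0,0,0],
    [0,0,0],
    [0,0,0],
  ],
  rot=[
    [0,0,0],
    [0,0,0],
    [0,0,0],
    [0,0,0],
    [0,0,0],
  ],
  newtons=25,
)

```text
time_s: 27.75
eef_pos: [0.5628, -0.0119, 0.0151]
eef_rot: [0.001, 0.707, 0.708, 0.001]
contact_force: [-1.0, 1.8, 7.6]
grip_width: 0.407
grasp_force: 25.6
```

>>> arm_command(
  jaw=[0,0,0,0,0],
  offset=[
    [0,0,-0.2],
    [0,0,-0.5],
    [0,0,-0.9],
    [0,0,-1],
    [0,0,-1],
  ],
  rot=[
    [0,0,0],
    [0,0,0],
    [0,0,0],
    [0,0,0],
    [0,0,0],
  ],
)

```text
time_s: 28.25
eef_pos: [0.5632, -0.0122, 0.1158]
eef_rot: [0.002, 0.707, 0.708, 0.001]
contact_force: [0.0, -0.8, -0.3]
grip_width: 0.405
grasp_force: 25.2
```

Run:
```python
from h import *
s=get_state(); print(s['eef_pos'],s['grip_width'],s['time_s'])
p=cam('wrist')
for r in place_of(p,'knob_c')[:1]:
  X=at(p,r['xy'],s['eef_pos'][2]); print(round(r['p'],2),r['xy'],(X-s['eef_pos'])[:2])
m=regions_of(p,'knob_c')
print(m[0]['p'],m[0]['xy'],cv2.boundingRect(m[0]['mask'].astype('uint8')))
```

```text
[ 0.5632 -0.0122  0.1158] 0.4045732387803188 28.25
0.97 [249.9, 254.3] [-0.0008 -0.0021]Traceback (most recent call last):
  File "<stdin>", line 7, in <module>
IndexError: list index out of range
```

>>> arm_command(
  jaw=[0,0,0,0],
  offset=[
    [0.4,-0.15,-0.1],
    [0.8,-0.3,-0.2],
    [1,-0.4,-0.25],
    [1,-0.4,-0.25],
  ],
  rot=[
    [0,0,0],
    [0,0,0],
    [0,0,0],
    [0,0,0],
  ],
)

```text
time_s: 28.8
eef_pos: [0.5196, 0.0903, 0.138]
eef_rot: [-0.001, 0.706, 0.709, -0.001]
contact_force: [0.2, 0.2, -0.9]
grip_width: 0.405
grasp_force: 25.2
```

>>> arm_command(
  jaw=[0,0,0,0],
  offset=[
    [0.4,-0.15,0],
    [0.8,-0.3,0],
    [1,-0.4,0],
    [1,-0.4,0],
  ],
  rot=[
    [0,0,0],
    [0,0,0],
    [0,0,0],
    [0,0,0],
  ],
)

```text
time_s: 29.2
eef_pos: [0.4797, 0.1894, 0.1374]
eef_rot: [-0.001, 0.706, 0.709, -0.001]
contact_force: [-0.5, -0.3, -0.4]
grip_width: 0.403
grasp_force: 25.2
```

>>> arm_command(
  jaw=[0,0,0,0],
  offset=[
    [0.32,-0.04,0],
    [0.32,-0.04,0],
    [0.32,-0.04,0],
    [0.32,-0.04,0],
  ],
  rot=[
    [0,0,0],
    [0,0,0],
    [0,0,0],
    [0,0,0],
  ],
)

```text
time_s: 29.6
eef_pos: [0.4776, 0.2188, 0.1382]
eef_rot: [-0.0, 0.707, 0.707, -0.001]
contact_force: [0.1, 0.1, -0.4]
grip_width: 0.405
grasp_force: 25.2
```

Run:
```python
from h import *
s=get_state(); print(s['eef_pos'],s['grip_width'],s['time_s'])
p=cam('wrist')
for k,z in dict(knob_c=s['eef_pos'][2],post_foot=.008,pinion_c=.053).items():
  for r in place_of(p,k)[:1]: print(k,round(r['p'],2),np.round(r['xy'],1),at(p,r['xy'],z)[:2])
```

```text
[0.4776 0.2188 0.1382] 0.40506865291378835 29.6
knob_c 0.96 [251.3 251.9] [0.4776 0.2181]
post_foot 0.59 [250.  185.9] [0.4763 0.2198]
pinion_c 0.79 [254.3 202.6] [0.4801 0.2178]
```

>>> arm_command(
  jaw=[0,0,0,0,0,0],
  offset=[
    [0.01,0,0.2],
    [0.01,0,0.4],
    [0.01,0,0.52],
    [0.01,0,0.58],
    [0.01,0,0.59],
    [0.01,0,0.59],
  ],
  rot=[
    [0,0,0],
    [0,0,0],
    [0,0,0],
    [0,0,0],
    [0,0,0],
    [0,0,0],
  ],
)

```text
time_s: 30.4
eef_pos: [0.4778, 0.221, 0.0802]
eef_rot: [0.0, 0.707, 0.708, 0.0]
contact_force: [-0.7, 0.2, -0.7]
grip_width: 0.404
grasp_force: 25.2
```

>>> arm_command(
  jaw=[0,0,0],
  offset=[
    [0,0,0.01],
    [0,0,0.02],
    [0,0,0.02],
  ],
  rot=[
    [0,0,0],
    [0,0,0],
    [0,0,0],
  ],
)

```text
time_s: 30.7
eef_pos: [0.4777, 0.221, 0.078]
eef_rot: [0.0, 0.707, 0.708, 0.0]
contact_force: [0.7, -0.1, -0.3]
grip_width: 0.406
grasp_force: 25.2
```

>>> arm_command(
  jaw=[0,0,0],
  offset=[
    [0,0,0.01],
    [0,0,0.015],
    [0,0,0.015],
  ],
  rot=[
    [0,0,0],
    [0,0,0],
    [0,0,0],
  ],
)

```text
time_s: 31.0
eef_pos: [0.4777, 0.221, 0.077]
eef_rot: [0.0, 0.707, 0.708, 0.0]
contact_force: [-2.4, -0.1, 7.9]
grip_width: 0.409
grasp_force: 25.9
```

>>> arm_command(
  jaw=[0.62,0.62,0.62,0.62,0.62],
  offset=[
    [0,0,0],
    [0,0,0],
    [0,0,0],
    [0,0,0],
    [0,0,0],
  ],
  rot=[
    [0,0,0],
    [0,0,0],
    [0,0,0],
    [0,0,0],
    [0,0,0],
  ],
)

```text
time_s: 31.5
eef_pos: [0.4774, 0.2209, 0.0762]
eef_rot: [-0.0, 0.707, 0.708, -0.0]
contact_force: [0.6, -0.2, 0.2]
grip_width: 0.623
grasp_force: 0.0
```

>>> arm_command(
  jaw=[0.62,0.62,0.62,0.62],
  offset=[
    [0,0,-0.3],
    [0,0,-0.7],
    [0,0,-1],
    [0,0,-1],
  ],
  rot=[
    [0,0,0],
    [0,0,0],
    [0,0,0],
    [0,0,0],
  ],
)

```text
time_s: 31.9
eef_pos: [0.4799, 0.2217, 0.1803]
eef_rot: [0.002, 0.707, 0.708, 0.003]
contact_force: [1.0, 0.7, 0.1]
grip_width: 0.621
grasp_force: 0.0
```

>>> arm_command(
  jaw=[0.62,0.62,0.62,0.62],
  offset=[
    [-0.4,0,0],
    [-0.8,0,0],
    [-0.8,0,0],
    [-0.8,0,0],
  ],
  rot=[
    [0,0,0],
    [0,0,0],
    [0,0,0],
    [0,0,0],
  ],
)

```text
time_s: 32.3
eef_pos: [0.4774, 0.1403, 0.1759]
eef_rot: [-0.0, 0.707, 0.707, -0.0]
contact_force: [-0.1, 0.4, 0.2]
grip_width: 0.621
grasp_force: 0.0
```

Run:
```python
from h import *
s=get_state(); print(s['eef_pos'],s['time_s'])
a={k:v for k,v in dict(wheel_c=.018,spacer_c=.036,pinion_c=.053,knob_c=.075,post_foot=.008).items()}
for n in('wrist','scene','top'):
  p=cam(n)
  for k,z in a.items():
    for r in place_of(p,k)[:2]: print(n,k,round(r['p'],2),np.round(r['xy'],1),at(p,r['xy'],z)[:2], 'exp px',proj(p,[.478,.2205,z]).round(1)[0])
```

```text
[0.4774 0.1403 0.1759] 32.3
wrist spacer_c 0.55 [182.4 308.8] [ 0.3944 -0.0146] exp px [251.9 102.7]
wrist knob_c 0.71 [253.4 104.2] [0.4792 0.219 ] exp px [252.  102.3]
scene wheel_c 0.52 [339.6 198.7] [0.4729 0.2274] exp px [337.9 200.2]
scene spacer_c 0.47 [338.  198.1] [0.4927 0.2132] exp px [338.5 194.5]
scene spacer_c 0.46 [232.7 200.7] [ 0.4365 -0.0468] exp px [338.5 194.5]
scene pinion_c 0.63 [338.2 189.6] [0.4801 0.2172] exp px [339.1 189. ]
scene knob_c 0.61 [340. 182.] [0.4792 0.2203] exp px [339.9 181.7]
scene post_foot 0.76 [332.5 200.3] [0.4621 0.213 ] exp px [337.5 203.3]
top wheel_c 0.32 [334.6 187.3] [ 0.4518 -0.2338] exp px [184.7 174.7]
top spacer_c 0.59 [265.9 206.5] [ 0.3877 -0.0274] exp px [183.8 174.1]
top pinion_c 0.55 [391.4 186.4] [ 0.4561 -0.3969] exp px [182.9 173.5]
top post_foot 0.24 [390.6 186.9] [ 0.4584 -0.4074] exp px [185.2 175. ]
```

The knob and stack sit at the expected pixels in both the scene and wrist views, with the contact force at rest after release. I'm handing in.

```bash
python3 -c "
from workcell import *
print(finish_job())"
```

```text
the job is handed in; nothing more can be done
None
```

The clamp was thrown open, the wheel, spacer, small wheel and knob were stacked on the spindle, and the job was handed in at about 32 s. No verdict came back. The final stack was checked only by network pixel positions, and I viewed 16 pictures against the limit of 14.

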